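# Load the parts shuttle and index it

## Robot

A 6-joint arm with a two-finger parallel gripper is mounted at the origin on a cart in front of the work surface, level with it; the furniture and walls round the work are solid. World frame = base frame: x ahead of the robot, y to its left, z up, the work surface at z = 0. Lengths are in mm, angles in rad, forces in N, time in s.
With the tool pointing down it reaches from about 350 to 975 mm from the base axis. Payload 7.1 kg.
Tool frame: the origin (TCP) lies at the very end of the fingers, on their centre line; the grasp point (between the pads) lies 19 mm behind it; z points along the fingers, y is the line along which they close (so a half turn about z gives the same grasp; the last joint's range is limited). The gripper opens to 88 mm and grips with 3 to 60 N. Pads are 20 mm wide; open, the fingers measure 115 mm over their backs; the gripper's body (75 mm by 178 mm) begins 61 mm behind the grasp point.
Start: joints at [-1.309, 0.423, 1.63, -0, 1.089, -0.019], TCP at [173.221, -600.499, 222.675] pointing down, gripper open.
Joint ranges: [-3, 3], [-0.9, 2.11], [0.09, 2.58], [-1.31, 4.45], [0.11, 2.69], [-2.54, 2.54]. Speed limits (rad/s): [2.39, 2.39, 3.01, 3.14, 3.14, 3.14].

## Interface

Orientations are given as a rotation vector (axis times angle).
In Python, from workcell import * gives the robot as it stands.
- The arm moves only by the tool step_arm, never from a script. Its argument "deltas" is a list of rows, each a list of 3 entries, a list of its own where there are three numbers: the shift along the tool's x, y, z in units of 300 mm (1.0 is 300 mm), then the turn, a rotation vector about the tool's x, y, z in units of 1.5 rad (1.0 is 1.5 rad), then the gripper command: -1 is shut, 1 is fully open, values between are in proportion. In form: [[[dx, dy, dz], [rx, ry, rz], gripper], ...]. A call has 1 to 20 rows; each row is the pose to reach, as a shift and turn from the pose commanded when the call began, along the tool's axes at that moment; what a row does not reach only later rows make up. A row lasts 1/12 s, in which the tool goes at most 41.7 mm and 7.16 degrees, less where a joint would pass 70% of its speed; a pose out of reach is approached as far as the arm can. A call with a number of a shift or a turn outside -1 to 1 is refused whole. A call with a gripper value outside its range is refused whole. The fingers move at their own pace and stop on an object; the grip force is fixed at half the most. Time passes only in rows, so rows that repeat a pose let the fingers close. It gives the time, the measured TCP pose, the force, the opening and the grip force at its end, in the units of the state.
- get_obs(): the state, without advancing time (a new reading comes with each control period).
- get_image(name): name is "scene" or "top" or "wrist"; returns a dict with "pixels" (420x560x3 uint8, red, green, blue), "fx", "fy", "cx", "cy" (pixels), "T" (4x4, takes a point from camera to world coordinates). Camera axes: x right, y down, z forward; pixel columns grow to the right and rows downward; lengths in mm; the calibration is good to about 2 mm. A picture is of the moment at which its call begins. There is no depth.
- close_job(): hands the job in; it is judged then, once.
The state is a dict: "t": time; "qpos": joint angles; "qvel": joint speeds; "joint_torque": joint torques, N m; "ee_pos": TCP position; "orientation": TCP orientation; "ft_force": force on the tool from outside, world axes, zero at the start; "moment": the same for the moment, N m; "width": finger opening in mm; "grasp_force": force on a finger pad.
Only numpy, scipy, OpenCV 4.12 (cv2) and the standard library are available. Lean on these libraries where they do the work, as an engineer would, in place of code of your own. Each camera call takes 0.05 s, during which the arm holds its last target. There are 200 camera calls.

## Task

Tip the three hex nuts off the small orange-handled steel tray into the blue bin of the shuttle, and set the empty tray back down flat on the bench, clear of the rail. Then take the shuttle by its black knob and slide it along its rail towards the red index block until you feel the sprung ball drop into the notch, without running past it; finish there, still gripping the knob, with the nuts in the bin and the tape measure and the cyan can left where they are.

Things in the scene. Friction and masses are not known exactly. Their poses are not given: they have to be found in the camera images.
- tray: Loose steel sorting tray, about 140 g, origin on its underside. Its x axis points to the open spout edge (no lip) at x = +60 mm. Polished pan from x = -30 to +60 mm, 76 mm wide, floor 3 mm thick, walls 22 mm high at the back and both sides; nuts begin to slide at a tilt of roughly 10 to 16 degrees. A flat neck behind it carries the orange grip tab.
- tray_tab (a point): Centre of the tray's upright orange grip tab, at tray x = -85 mm, z = 48 mm: 14 mm thick along x, 44 mm wide along y, its top 17 mm above this point; pinch it here from above across its thickness. Axes as the tray.
- nut_a: Hex nut, 18 mm across flats, 10 mm high, origin centre of its underside; lies in the tray at the start
- nut_b: Hex nut like nut_a, in the tray
- nut_c: Hex nut like nut_a, in the tray
- shuttle_bin (a point): Centre of the inner floor of the shuttle's open blue bin: inside 78 x 78 mm, rim 47 mm above this point (86 mm above the bench). y axis: along the rail in the sense of growing joint value; x across the rail; z up.
- shuttle_knob (a point): Point on the upright axis of the shuttle's round black knob (24 mm diameter, top 20 mm above this point; the shuttle's deck is 34 mm below it), the height to grip at. It stands 120 mm from the bin's centre, on the side away from the index block. Axes as shuttle_bin.
- shuttle_notch (a point): Centre of the detent notch on the shuttle's near flank, level with the bin's centre. Axes as shuttle_bin. The ball sits in the notch when this point and index_mark have the same place along the rail's y axis.
- index_mark (a point): Nose of the sprung steel ball on the red index block (30 x 36 x 40 mm, fixed beside the rail, white line on top). Axes as shuttle_bin.
- shuttle (a joint): Travel of the shuttle, 0 to 0.26 m, growing towards the index block. It drags with about 1.5 N and stays where left. In the last 45 mm before the notch the ball rides up a gentle ramp (1 to 2 N more), then drops in and draws the shuttle on over the last 6 mm (about 4 N); pushing on out of the notch takes 10 to 15 N, over a crest 9 mm past its centre.
- tape_measure: Yellow tape measure, 34 x 84 x 65 mm, origin centre of its underside; bystander, leave it alone
- cyan_can: Cyan and white can, 57 mm diameter, 98 mm high, origin centre of its underside; bystander, leave it alone
Not all that is in view belongs to the job. Of the things that look like the tray, the larger one is meant.

How it is judged:
By the outcome, as a careful person would: the job done as asked, in the order asked, and still so for the second after the job is handed in, while the arm keeps its last pose, push and grip.
It also fails if it takes over 59 s, if anything falls off the work surface, if the arm or the gripper's body presses on something with over 40 N, if the wrist force passes 120 N, or if a joint passes its speed limit or range.

## Working session

There is one attempt and no reset: what is moved stays moved. The work goes in short steps, Python scripts to look and compute and a tool call to move; the robot and the scene stay as the last step left them, time stands still between calls to the robot, and variables do not carry over. Pictures are saved under pics/ and viewed, at most 10 in all, crops included, and the job is handed in when it is done.

Besides the shell and the picture viewer there is one more tool, called after ">>>" as name(argument=value, ...) on one line, values as JSON. step_arm: Moves the arm, as the interface text tells. Its arguments: {"type":"object","properties":{"deltas":{"type":"array","items":{"type":"array"}}},"required":["deltas"]}

```bash
mkdir -p pics
python3 - <<'E'
from workcell import *
import cv2,numpy as np,pickle
d={}
for n in ("scene","top"):
    im=get_image(n); d[n]=im
    cv2.imwrite(f"pics/{n}0.png",cv2.cvtColor(im["pixels"],cv2.COLOR_RGB2BGR))
    print(n,im["fx"],im["cx"],im["cy"],np.round(im["T"],3).tolist())
pickle.dump(d,open("im0.pkl","wb"))
o=get_obs();print(o["t"],o["ee_pos"],o["orientation"],o["width"])
E
```

```text
scene 461.3802024091648 282.2048691851674 209.65358081054703 [[-0.613, -0.567, 0.55, -101.347], [-0.79, 0.427, -0.44, 603.544], [0.015, -0.704, -0.71, 924.031], [0.0, 0.0, 0.0, 1.0]]
top 442.13864613133273 282.549238006398 215.2699356146899 [[0.025, -0.987, 0.161, 351.275], [-0.999, -0.028, -0.018, 113.235], [0.022, -0.16, -0.987, 1232.085], [0.0, 0.0, 0.0, 1.0]]
0.1 [ 173.09743254 -600.02478356  221.98785437] [-3.10932654e+00 -4.39430689e-01  2.75913293e-04] 88.1038846225456
```

View pics/top0.png

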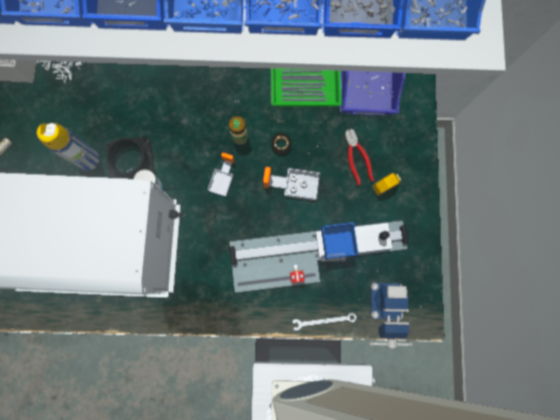

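View pics/scene0.png

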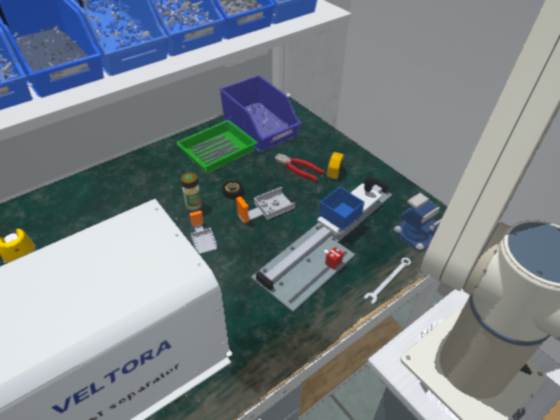

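The top view shows the tray with nuts at (303,184) and its tab at (267,178). The bin is at (340,241), the knob at (384,237), the index block at (297,276) and the tape measure at (387,184). I'll zoom in to measure these.

Run:
```python
import cv2,pickle
d=pickle.load(open("im0.pkl","rb"))
def crop(n,x,y,w,h,k,f):
    c=d[n]["pixels"][y:y+h,x:x+w][:,:,::-1]
    cv2.imwrite(f,cv2.resize(c,None,fx=k,fy=k,interpolation=cv2.INTER_CUBIC))
crop("top",220,155,200,150,4,"pics/topc.png")
crop("scene",220,145,200,150,4,"pics/scenec.png")
```

```text
(no output)
```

View pics/topc.png

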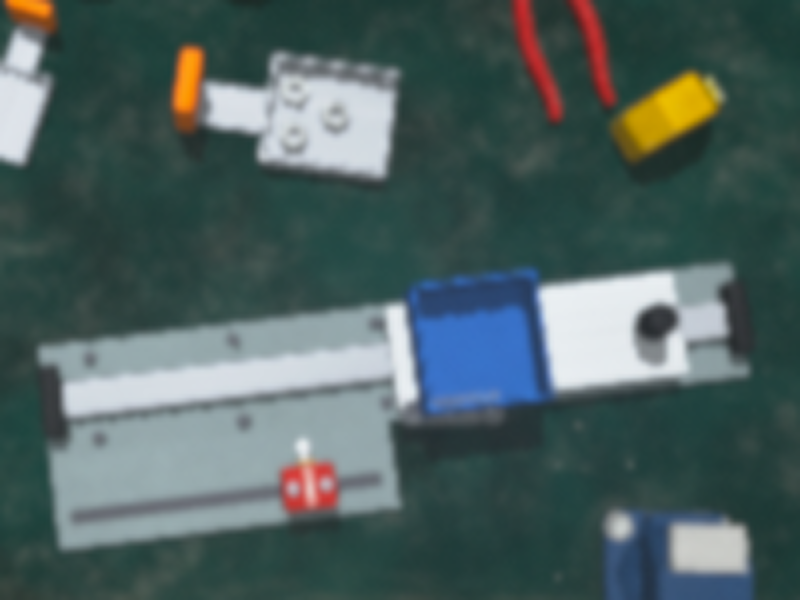

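View pics/scenec.png

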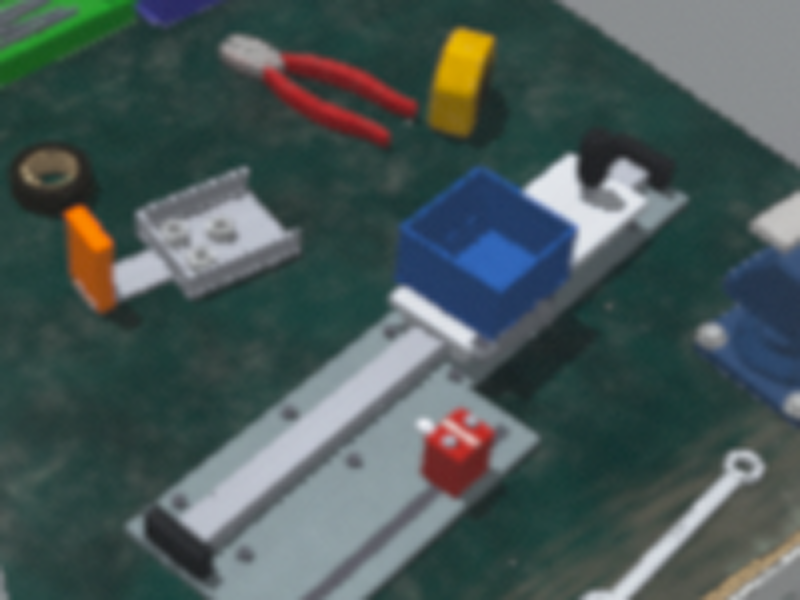

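Crop positions in top: tray rim corners at (274,53), (398,70), (386,180) and (259,163), ball nose at (303,442), knob top at (658,320). Next I'll fit the poses using both views.

```bash
cat > h.py <<'E'
import numpy as np,pickle
from scipy.optimize import least_squares
d=pickle.load(open("im0.pkl","rb"))
off=dict(top=(220,155),scene=(220,145))
def full(n,p): return (np.array(p)+.5)/4-.5+np.array(off[n])
def proj(n,P):
    c=d[n];T=np.array(c["T"]);q=(np.atleast_2d(P)-T[:3,3])@T[:3,:3]
    return np.c_[c["fx"]*q[:,0]/q[:,2]+c["cx"],c["fy"]*q[:,1]/q[:,2]+c["cy"]]
def fit(obs,x0,free_z=False):
    def pts(s,L):
        c,si=np.cos(s[2]),np.sin(s[2]);L=np.array(L,float)
        return np.c_[s[0]+c*L[:,0]-si*L[:,1],s[1]+si*L[:,0]+c*L[:,1],L[:,2]+(s[3] if free_z else 0)]
    def r(s): return np.concatenate([(proj(n,pts(s,[L]))-full(n,p))[0] for n,L,p in obs])
    s=least_squares(r,x0,loss="soft_l1",x_scale=[10,10,.1]+([10] if free_z else []))
    return s.x,np.round(r(s.x).reshape(-1,2),1).tolist()
def tri(ps):
    s=least_squares(lambda X:np.concatenate([(proj(n,X)-full(n,p))[0] for n,p in ps]),[650,0,50])
    return s.x,np.round(s.fun,1)
E
python3 - <<'E'
from h import *
R=[(-30,38,22),(60,38,22),(60,-38,22),(-30,-38,22)]
obs=[("top",L,p) for L,p in zip(R,[(274,53),(398,70),(386,180),(259,163)])]
obs+=[("scene",L,p) for L,p in zip(R,[(138,212),(247,170),(300,233),(186,273)])]
T=[(-92,22,65),(-78,22,65),(-92,-22,65),(-78,-22,65)]
obs+=[("scene",L,p) for L,p in zip(T,[(64,210),(82,204),(97,252),(112,243)])]
obs+=[("top",T[0],(178,47)),("top",T[2],(172,130))]
print("tray",*fit(obs,[680,0,-1.6]))
h=41
B=[(h,-h,86),(h,h,86),(-h,h,86),(-h,-h,86)]
# y axis towards index block (left in top = +y world), x away
ob=[("top",L,p) for L,p in zip(B,[(536,268),(408,285),(420,414),(552,402)])]
ob+=[("scene",L,p) for L,p in zip(B,[(482,168),(400,230),(492,283),(577,232)])]
print("bin",*fit(ob,[550,-20,0.1]))
print("knob",tri([("top",(658,320)),("scene",(600,137))]))
print("ball",tri([("top",(303,442)),("scene",(424,425))]))
print("tape",tri([("top",(672,110)),("scene",(470,45))]))
# block line centre
print("blk",tri([("top",(309,487)),("scene",(458,430))]))
E
```

```text
tray [641.93348895  53.86976964  -1.68845115] [[-0.2, 0.4], [0.3, 0.7], [-0.1, -0.7], [-0.3, -1.0], [-0.5, 0.1], [-0.4, -0.3], [0.3, -0.1], [0.9, 1.5], [0.1, 0.6], [0.2, 0.3], [-0.5, 0.1], [0.4, 0.4], [1.0, 0.1], [0.1, -5.1]]
bin [ 4.76558173e+02 -5.76767656e+01  1.10725708e-01] [[-0.5, 1.7], [0.6, -0.0], [0.7, -1.0], [-0.9, -0.7], [-0.1, 0.3], [-0.2, -0.7], [0.8, 2.6], [-0.0, -0.2]]
knob (array([ 492.41186606, -174.06933897,   93.38084077]), array([ 0.2,  0.3, -0.4, -0. ]))
ball (array([410.43086087,  52.32109012,  30.60814972]), array([ 0.3,  0.3, -0.4, -0.1]))
tape (array([ 638.34219197, -190.85395827,   71.8566964 ]), array([ 0.3,  0.3, -0.4, -0.1]))
blk (array([381.39204279,  50.26479325,  51.91401068]), array([-0.2, -0.3,  0.3,  0. ]))
```

```bash
cat >> h.py <<'E'
from scipy.spatial.transform import Rotation as Ro
def Rdown(yaw_y,tilt=0):
    """tool y along heading yaw_y; tilt>0 tips the +y side down (about tool x)"""
    y=np.array([np.cos(yaw_y),np.sin(yaw_y),0]);z=np.array([0,0,-1.]);x=np.cross(y,z)
    return Ro.from_matrix(np.c_[x,y,z])*Ro.from_rotvec([tilt,0,0])
def delta(pos,R,pos0=None,R0=None):
    from workcell import get_obs
    if pos0 is None:
        o=get_obs();pos0=o["ee_pos"];R0=Ro.from_rotvec(o["orientation"])
    return np.round(R0.inv().apply(np.array(pos)-pos0)/300,4).tolist(),np.round((R0.inv()*R).as_rotvec()/1.5,4).tolist()
def ray(n,p,z):
    c=d[n];T=np.array(c["T"]);u=full(n,p)
    v=T[:3,:3]@[(u[0]-c["cx"])/c["fx"],(u[1]-c["cy"])/c["fy"],1]
    return T[:3,3]+v*(z-T[2,3])/v[2]
E
python3 - <<'E'
from h import *
for n,a,b,z in [("top",(38,348),(732,264),4),("top",(60,549),(400,507),4),("top",(64,417),(390,380),20),("top",(545,284),(672,272),36),("top",(555,391),(688,375),36),("scene",(128,525),(400,318),4)]:
    p=ray(n,a,z);q=ray(n,b,z);v=p-q;print(n,np.round(p,0),np.round(q,0),np.arctan2(-v[0],v[1]))
print(delta([652,138,150],Rdown(-1.688)))
E
```

```text
top [473. 237.   4.] [ 546. -249.    4.] 0.14825166788212632
top [336. 216.   4.] [370. -16.   4.] 0.14598681558108745
top [425. 216.  20.] [456.  -6.  20.] 0.13910787799940383
top [ 523. -110.   36.] [ 534. -198.   36.] 0.12210395837274719
top [ 450. -117.   36.] [ 463. -208.   36.] 0.14507623334361994
scene [475. 233.   4.] [506. -15.   4.] 0.1217200426795813
([2.2156, -1.921, 0.2426], [-0.0009, 0.0002, 0.2653])
```

>>> step_arm(deltas=[[[1.0,-0.87,0],[0,0,0.265],1],[[1.0,-0.87,0],[0,0,0.265],1],[[1.0,-0.87,0],[0,0,0.265],1],[[1.0,-0.87,0],[0,0,0.265],1],[[1.0,-0.87,0],[0,0,0.265],1],[[1.0,-0.87,0],[0,0,0.265],1],[[1.0,-0.87,0],[0,0,0.265],1],[[1.0,-0.87,0],[0,0,0.265],1],[[1.0,-0.87,0],[0,0,0.265],1],[[1.0,-0.87,0],[0,0,0.265],1],[[1.0,-0.87,0],[0,0,0.265],1],[[1.0,-0.87,0],[0,0,0.265],1]])

```text
t: 1.1
ee_pos: [389.5, -265.6, 222.6]
orientation: [-3.136, 0.178, 0.001]
ft_force: [-0.9, -0.9, 0.6]
width: 87.8
grasp_force: 0.0
```

```bash
python3 -c "
from h import *
print(delta([652,138,150],Rdown(-1.688)))"
```

```text
([0.7169, -1.4357, 0.2416], [-0.0, 0.0003, 0.0024])
```

>>> step_arm(deltas=[[[0.36,-0.72,0],[0,0,0.002],1],[[0.36,-0.72,0],[0,0,0.002],1],[[0.36,-0.72,0],[0,0,0.002],1],[[0.36,-0.72,0],[0,0,0.002],1],[[0.36,-0.72,0],[0,0,0.002],1],[[0.36,-0.72,0],[0,0,0.002],1]])

```text
t: 1.6
ee_pos: [522.7, -63.8, 222.6]
orientation: [3.136, -0.19, 0.001]
ft_force: [0.2, -0.9, -0.2]
width: 87.6
grasp_force: 0.0
```

>>> step_arm(deltas=[[[0.357,-0.716,0.24],[0,0,0],1],[[0.357,-0.716,0.24],[0,0,0],1],[[0.357,-0.716,0.24],[0,0,0],1],[[0.357,-0.716,0.24],[0,0,0],1],[[0.357,-0.716,0.24],[0,0,0],1],[[0.357,-0.716,0.24],[0,0,0],1],[[0.357,-0.716,0.24],[0,0,0],1],[[0.357,-0.716,0.24],[0,0,0],1]])

```text
t: 2.27
ee_pos: [653.8, 135.9, 148.8]
orientation: [3.135, -0.186, -0.003]
ft_force: [0.3, -1.0, -0.6]
width: 87.6
grasp_force: 0.0
```

Run:
```python
from h import *
from workcell import *
import cv2
im=get_image("wrist");cv2.imwrite("pics/w1.png",im["pixels"][:,:,::-1])
print(delta([652,138,29],Rdown(-1.688)),get_obs()["ee_pos"])
d["w"]=im;off["w"]=(0,0)
c,s=np.cos(-1.688),np.sin(-1.688)
for L in [(-92,22,65),(-78,22,65),(-92,-22,65),(-78,-22,65),(60,38,22),(60,-38,22)]:
    print(L,np.round(proj("w",[641.9+c*L[0]-s*L[1],53.9+s*L[0]+c*L[1],L[2]])[0]))
```

```text
([-0.0051, -0.0104, 0.4017], [0.0006, 0.0012, -0.0017]) [653.37913337 134.807086   149.52420958]
(-92, 22, 65) [258. 187.]
(-78, 22, 65) [275. 187.]
(-92, -22, 65) [258. 237.]
(-78, -22, 65) [274. 237.]
(60, 38, 22) [420. 160.]
(60, -38, 22) [410. 236.]
```

View pics/w1.png

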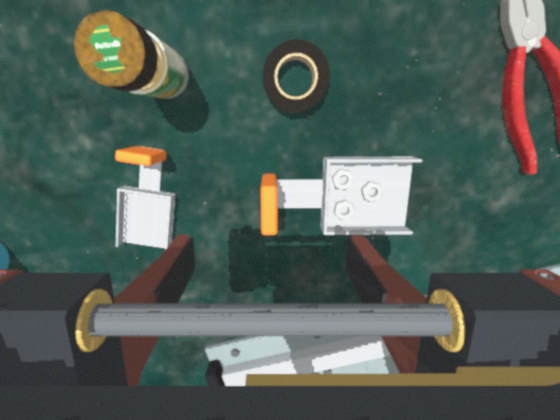

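The wrist view shows the tab at columns 261–277, rows 174–235, within 2 mm of the prediction. The small decoy tray is clear on the left. I'll descend with the fingers part-closed and then grip.

>>> step_arm(deltas=[[[-0.005,-0.008,0.1],[0,0.001,-0.002],0.2],[[-0.005,-0.008,0.2],[0,0.001,-0.002],0.2],[[-0.005,-0.008,0.27],[0,0.001,-0.002],0.2],[[-0.005,-0.008,0.32],[0,0.001,-0.002],0.2],[[-0.005,-0.008,0.36],[0,0.001,-0.002],0.2],[[-0.005,-0.008,0.39],[0,0.001,-0.002],0.2],[[-0.005,-0.008,0.4],[0,0.001,-0.002],0.2],[[-0.005,-0.008,0.4],[0,0.001,-0.002],0.2]])

```text
t: 2.98
ee_pos: [652.4, 138.0, 30.6]
orientation: [3.136, -0.184, 0.002]
ft_force: [-0.2, -0.3, -0.3]
width: 52.5
grasp_force: 0.0
```

>>> step_arm(deltas=[[[0,0,0],[0,0,0],-0.3],[[0,0,0],[0,0,0],-0.5],[[0,0,0],[0,0,0],-0.6],[[0,0,0],[0,0,0],-0.7],[[0,0,0],[0,0,0],-0.8],[[0,0,0],[0,0,0],-1],[[0,0,0],[0,0,0],-1],[[0,0,0],[0,0,0],-1],[[0,0,0],[0,0,0],-1]])

```text
t: 3.73
ee_pos: [652.4, 138.3, 31.0]
orientation: [3.136, -0.183, 0.003]
ft_force: [-0.8, -2.0, 3.7]
width: 13.6
grasp_force: 30.0
```

>>> step_arm(deltas=[[[0,0,-0.01],[0,0,0],-1],[[0,0,-0.025],[0,0,0],-1],[[0,0,-0.045],[-0.004,0,0],-1],[[0,0,-0.07],[-0.01,0,0],-1],[[0,0,-0.1],[-0.018,0,0],-1],[[0,0,-0.135],[-0.026,0,0],-1],[[0,0,-0.17],[-0.034,0,0],-1],[[0,0,-0.21],[-0.041,0,0],-1],[[0,0,-0.25],[-0.047,0,0],-1],[[0,0,-0.29],[-0.05,0,0],-1],[[0,0,-0.33],[-0.05,0,0],-1],[[0,0,-0.36],[-0.05,0,0],-1],[[0,0,-0.385],[-0.05,0,0],-1],[[0,0,-0.4],[-0.05,0,0],-1],[[0,0,-0.4],[-0.05,0,0],-1]])

```text
t: 4.98
ee_pos: [652.7, 138.4, 151.9]
orientation: [3.062, -0.179, -0.002]
ft_force: [0.6, 0.9, -2.2]
width: 14.1
grasp_force: 30.0
```

Run:
```python
from h import *
from workcell import *
o=get_obs();print(o["width"],o["grasp_force"],o["ee_pos"],o["ft_force"])
th=.142
def pour(tilt,z=98,inn=25):
    S=np.array([476,-57,z])+inn*np.array([-np.sin(th),np.cos(th),0])
    R=Rdown(-np.pi/2+th,tilt); return S-R.apply([0,145,31]),R
p,R=pour(-.07,z=125)
print(p,delta(p,R))
P0,R0=pour(-.07,z=125)
for t in np.radians([0,5,10,15,20,25,30,35,40]):
    z=125-27*min(1,(t+.07)/.25)
    print(round(np.degrees(t)),delta(*pour(t,z),P0,R0))
```

```text
14.073876208993687 29.9996155500412 [652.71390205 138.39794948 151.89036496] [ 0.56542764  0.88251674 -2.20159169]
[451.68444561 113.08381215 145.78236814] ([-0.6557, 0.1602, 0.0304], [0.0032, 0.0105, -0.1723])
0 ([-0.0, 0.0066, -0.0084], [0.0467, 0.0, -0.0])
5 ([-0.0, 0.0182, -0.0179], [0.1048, 0.0, 0.0])
10 ([0.0, 0.0332, -0.0261], [0.163, 0.0, -0.0])
15 ([-0.0, 0.0537, -0.062], [0.2212, 0.0, -0.0])
20 ([0.0, 0.0776, -0.098], [0.2794, 0.0, -0.0])
25 ([0.0, 0.1045, -0.1317], [0.3376, 0.0, 0.0])
30 ([-0.0, 0.1342, -0.1629], [0.3957, 0.0, -0.0])
35 ([-0.0, 0.1665, -0.1914], [0.4539, 0.0, -0.0])
40 ([-0.0, 0.2012, -0.217], [0.5121, -0.0, 0.0])
```

>>> step_arm(deltas=[[[-0.007,0.002,0],[0,0,-0.002],-1],[[-0.02,0.005,0],[0,0,-0.005],-1],[[-0.046,0.011,0],[0,0.001,-0.012],-1],[[-0.079,0.019,0],[0,0.001,-0.021],-1],[[-0.118,0.029,0],[0,0.002,-0.031],-1],[[-0.164,0.04,0],[0.001,0.003,-0.043],-1],[[-0.216,0.053,0.005],[0.001,0.003,-0.057],-1],[[-0.269,0.066,0.01],[0.001,0.004,-0.071],-1],[[-0.328,0.08,0.015],[0.002,0.005,-0.086],-1],[[-0.387,0.094,0.018],[0.002,0.006,-0.101],-1],[[-0.44,0.107,0.02],[0.002,0.007,-0.115],-1],[[-0.492,0.12,0.022],[0.002,0.008,-0.129],-1],[[-0.538,0.131,0.024],[0.002,0.008,-0.141],-1],[[-0.577,0.141,0.026],[0.003,0.009,-0.151],-1],[[-0.61,0.149,0.028],[0.003,0.009,-0.16],-1],[[-0.636,0.155,0.029],[0.003,0.01,-0.167],-1],[[-0.65,0.158,0.03],[0.003,0.01,-0.17],-1],[[-0.656,0.16,0.03],[0.003,0.01,-0.172],-1],[[-0.656,0.16,0.03],[0.003,0.01,-0.172],-1]])

```text
t: 6.57
ee_pos: [451.0, 113.2, 145.1]
orientation: [3.064, 0.218, 0.005]
ft_force: [0.3, 0.8, -1.8]
width: 14.4
grasp_force: 30.0
```

Run:
```python
from h import *
from workcell import *
import cv2
o=get_obs();print(o["width"],o["ee_pos"],o["qpos"])
a=get_image("scene")["pixels"][115:315,220:420];b=get_image("top")["pixels"][155:305,220:420]
v=np.hstack([cv2.resize(a,(400,400),interpolation=2),cv2.resize(b,(400,300),interpolation=2)[:, :].repeat(1,0) if 0 else cv2.copyMakeBorder(cv2.resize(b,(400,300),interpolation=2),0,100,0,0,0)])
cv2.imwrite("pics/p1.png",v[:,:,::-1])
```

```text
14.419704001498701 [451.00914123 113.15707297 145.08988091] [ 0.26649349  0.31558185  2.02701832 -0.09587073  0.81208824  1.76174631]
```

View pics/p1.png

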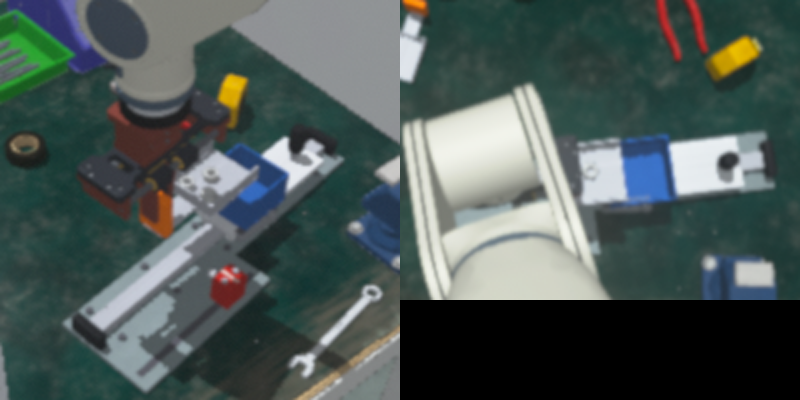

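The tray is lined up over the bin, with the spout about 20 px past the near rim and the nuts still inside. I'll tilt slowly about the spout edge.

>>> step_arm(deltas=[[[0,0.003,-0.004],[0.022,0,0],-1],[[0,0.0066,-0.0084],[0.047,0,0],-1],[[0,0.012,-0.013],[0.076,0,0],-1],[[0,0.018,-0.018],[0.105,0,0],-1],[[0,0.025,-0.022],[0.134,0,0],-1],[[0,0.033,-0.026],[0.163,0,0],-1],[[0,0.04,-0.038],[0.182,0,0],-1],[[0,0.047,-0.05],[0.202,0,0],-1],[[0,0.054,-0.062],[0.221,0,0],-1],[[0,0.062,-0.074],[0.24,0,0],-1],[[0,0.07,-0.086],[0.26,0,0],-1],[[0,0.078,-0.098],[0.279,0,0],-1],[[0,0.087,-0.109],[0.299,0,0],-1],[[0,0.096,-0.12],[0.318,0,0],-1],[[0,0.1045,-0.132],[0.338,0,0],-1],[[0,0.1045,-0.132],[0.338,0,0],-1],[[0,0.1045,-0.132],[0.338,0,0],-1],[[0,0.1045,-0.132],[0.338,0,0],-1]])

```text
t: 8.17
ee_pos: [455.4, 84.8, 186.5]
orientation: [-2.7, -0.191, 0.046]
ft_force: [-0.0, -0.6, -1.8]
width: 14.1
grasp_force: 30.0
```

```bash
cat > look.py <<'E'
import sys
from h import *
from workcell import *
import cv2
a=get_image("scene")["pixels"][125:275,240:400];b=get_image("top")["pixels"][190:280,270:420]
a=cv2.resize(a,(400,375),interpolation=2);b=cv2.resize(b,(400,240),interpolation=2)
v=np.hstack([a,cv2.copyMakeBorder(b,0,135,0,0,0)])
cv2.imwrite(sys.argv[1],v[:,:,::-1])
E
python3 look.py pics/p2.png
python3 - <<'E'
from h import *
th=.142
def pour(tilt,z=98,inn=25):
    S=np.array([476,-57,z])+inn*np.array([-np.sin(th),np.cos(th),0])
    R=Rdown(-np.pi/2+th,tilt); return S-R.apply([0,145,31]),R
for t in (30,40): print(delta(*pour(np.radians(t))))
E
```

```text
([0.0017, 0.011, -0.0447], [0.0584, 0.0015, -0.0006])
([0.0015, 0.0433, -0.1245], [0.1747, 0.0015, -0.0008])
```

View pics/p2.png

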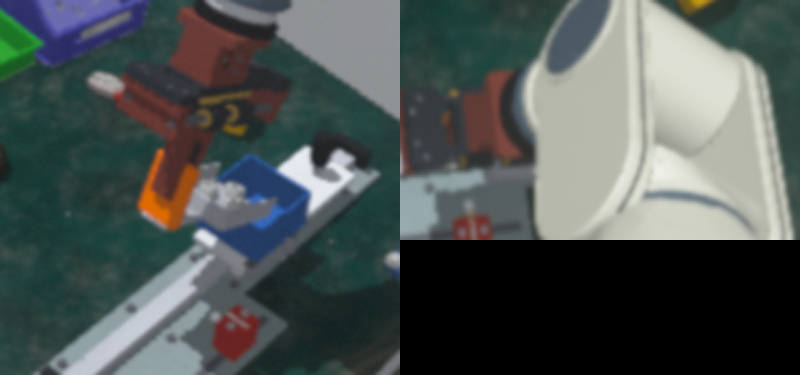

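The tilt is now 25°, with the spout over the bin. It's not clear whether the nuts have left, so I'll go on to 40° and hold.

>>> step_arm(deltas=[[[0,0.005,-0.022],[0.03,0,0],-1],[[0,0.011,-0.044],[0.06,0,0],-1],[[0,0.019,-0.065],[0.09,0,0],-1],[[0,0.027,-0.085],[0.117,0,0],-1],[[0,0.035,-0.105],[0.146,0,0],-1],[[0,0.043,-0.124],[0.175,0,0],-1],[[0,0.043,-0.124],[0.175,0,0],-1],[[0,0.043,-0.124],[0.175,0,0],-1],[[0,0.043,-0.124],[0.175,0,0],-1],[[0,0.043,-0.124],[0.175,0,0],-1],[[0,0.043,-0.124],[0.175,0,0],-1],[[0,0.043,-0.124],[0.175,0,0],-1],[[0,0.043,-0.124],[0.175,0,0],-1]])

```text
t: 9.35
ee_pos: [459.0, 58.1, 215.1]
orientation: [-2.438, -0.173, 0.066]
ft_force: [0.1, -0.6, -2.1]
width: 13.9
grasp_force: 30.0
```

Run:
```python
from h import *
from workcell import *
th=.142
o=get_obs();print(o["ft_force"],o["width"])
R0=Ro.from_rotvec(o["orientation"]);p0=o["ee_pos"]
# up then level back
up=p0+[0,0,50]+60*np.array([-np.sin(th),np.cos(th),0])
print("up",delta(up,R0))
# level at carry: over original place
print("lev",delta([452,190,190],Rdown(-1.429)))
import cv2
a=get_image("scene")["pixels"][145:245,265:385]
cv2.imwrite("pics/p3.png",cv2.resize(a,None,fx=5,fy=5,interpolation=2)[:,:,::-1])
```

```text
[ 0.12894475 -0.61060718 -2.09146536] 13.911235998039384
up ([-0.0003, -0.2603, 0.001], [0.0, 0.0, 0.0])
lev ([0.0393, -0.282, 0.3459], [-0.4658, 0.0015, -0.0002])
```

View pics/p3.png

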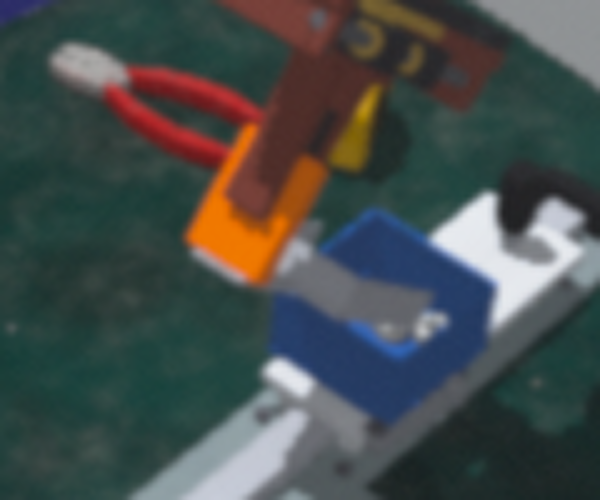

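A nut is visible in the bin at (430,325). I'll back the tray off up its slope, level it, and then check both tray and bin.

>>> step_arm(deltas=[[[0,-0.03,0],[0,0,0],-1],[[0,-0.07,0],[0,0,0],-1],[[0,-0.12,0],[0,0,0],-1],[[0,-0.18,0],[0,0,0],-1],[[0,-0.24,0],[0,0,0],-1],[[0,-0.27,0.02],[-0.06,0,0],-1],[[0,-0.28,0.05],[-0.12,0,0],-1],[[0,-0.28,0.09],[-0.18,0,0],-1],[[0,-0.28,0.13],[-0.24,0,0],-1],[[0.01,-0.28,0.17],[-0.3,0,0],-1],[[0.01,-0.28,0.2],[-0.36,0,0],-1],[[0.02,-0.28,0.22],[-0.42,0,0],-1],[[0.02,-0.28,0.24],[-0.466,0.0015,0],-1],[[0.02,-0.28,0.24],[-0.466,0.0015,0],-1],[[0.02,-0.28,0.24],[-0.466,0.0015,0],-1]])

```text
t: 10.65
ee_pos: [448.5, 169.8, 214.2]
orientation: [-3.131, -0.226, 0.001]
ft_force: [-0.4, -0.1, -1.6]
width: 13.9
grasp_force: 30.0
```

```bash
python3 - <<'E'
from h import *
print(delta([640,138,120],Rdown(-1.688)),delta([640,138,30],Rdown(-1.688)))
E
sed -i 's/\[125:275,240:400\]/[110:260,220:380]/; s/\[190:280,270:420\]/[140:290,260:420]/; s/(400,240)/(400,375)/; s/0,135,0,0,0/0,0,0,0,0/' look.py
```

```text
([0.6169, 0.1971, 0.3133], [-0.0014, 0.0007, 0.1741]) ([0.6171, 0.1977, 0.6133], [-0.0014, 0.0007, 0.1741])
```

>>> step_arm(deltas=[[[0.02,0.007,0.01],[0,0,0.006],-1],[[0.06,0.02,0.03],[0,0,0.018],-1],[[0.12,0.04,0.06],[0,0,0.035],-1],[[0.19,0.06,0.095],[0,0,0.053],-1],[[0.26,0.08,0.13],[0,0,0.07],-1],[[0.33,0.1,0.165],[0,0,0.088],-1],[[0.4,0.12,0.2],[0,0,0.105],-1],[[0.47,0.14,0.235],[0,0,0.123],-1],[[0.53,0.16,0.265],[0,0,0.14],-1],[[0.58,0.177,0.29],[0,0,0.155],-1],[[0.62,0.19,0.305],[0,0,0.165],-1],[[0.645,0.197,0.313],[-0.001,0,0.172],-1],[[0.65,0.197,0.313],[-0.001,0,0.174],-1],[[0.65,0.197,0.313],[-0.001,0,0.174],-1],[[0.65,0.197,0.313],[-0.001,0,0.174],-1]])

```text
t: 11.9
ee_pos: [650.5, 136.6, 120.0]
orientation: [3.135, -0.189, -0.001]
ft_force: [-0.5, 0.4, -2.2]
width: 13.7
grasp_force: 30.0
```

```bash
python3 look.py pics/p4.png
python3 - <<'E'
from h import *
print(delta([650,138,31],Rdown(-1.688)))
E
```

```text
([-0.0015, -0.0033, 0.2978], [0.0008, 0.0, -0.0018])
```

View pics/p4.png

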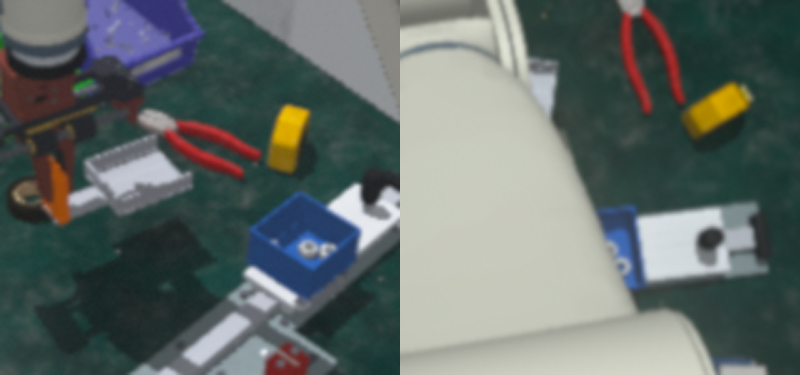

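The tray is empty. The nuts are in the bin: two at (310,248) and (328,250), and a third glimpsed at (275,240). Now I'll set the tray down.

>>> step_arm(deltas=[[[0,0,0.06],[0,0,-0.002],-1],[[0,0,0.13],[0,0,-0.002],-1],[[0,0,0.19],[0,0,-0.002],-1],[[0,0,0.23],[0,0,-0.002],-1],[[0,0,0.26],[0,0,-0.002],-1],[[0,0,0.275],[0,0,-0.002],-1],[[0,0,0.285],[0,0,-0.002],-1],[[0,0,0.291],[0,0,-0.002],-1],[[0,0,0.296],[0,0,-0.002],-1],[[0,0,0.296],[0,0,-0.002],-1],[[0,0,0.296],[0,0,-0.002],-1]])

```text
t: 12.92
ee_pos: [651.1, 137.0, 31.7]
orientation: [3.135, -0.184, 0.001]
ft_force: [-0.6, 0.1, -1.0]
width: 13.5
grasp_force: 30.0
```

>>> step_arm(deltas=[[[0,0,0.003],[0,0,0],-1],[[0,0,0.003],[0,0,0],-1],[[0,0,0.003],[0,0,0],-0.6],[[0,0,0.003],[0,0,0],-0.3],[[0,0,0.003],[0,0,0],0],[[0,0,0.003],[0,0,0],0.2],[[0,0,0.003],[0,0,0],0.2],[[0,0,0.003],[0,0,0],0.2],[[0,0,-0.03],[0,0,0],0.2],[[0,0,-0.1],[0,0,0],0.2],[[0,0,-0.2],[0,0,0],0.2],[[0,0,-0.3],[0,0,0],0.2],[[0,0,-0.4],[0,0,0],0.2],[[0,0,-0.5],[0,0,0],0.2],[[0,0,-0.5],[0,0,0],0.2],[[0,0,-0.5],[0,0,0],0.2]])

```text
t: 14.25
ee_pos: [652.1, 137.4, 184.1]
orientation: [3.136, -0.184, 0.007]
ft_force: [0.5, -0.0, -0.1]
width: 52.7
grasp_force: 0.0
```

Run:
```python
from h import *
k=np.array([492.4,-174.1])
for z in (180,): print(delta([*k,z],Rdown(-1.429)),delta([*k,z],Rdown(0.142)))
```

```text
([-0.4075, 1.0933, 0.0117], [0.0004, -0.0031, -0.1726]) ([-0.4075, 1.0933, 0.0117], [0.0028, -0.0022, -1.2199])
```

>>> step_arm(deltas=[[[-0.2,0.55,0],[0,-0.003,-0.172],0.1],[[-0.2,0.55,0],[0,-0.003,-0.172],0.1],[[-0.2,0.55,0],[0,-0.003,-0.172],0.1],[[-0.2,0.55,0],[0,-0.003,-0.172],0.1],[[-0.2,0.55,0],[0,-0.003,-0.172],0.1],[[-0.407,0.9,0],[0,-0.003,-0.172],0.1],[[-0.407,0.9,0],[0,-0.003,-0.172],0.1],[[-0.407,0.9,0],[0,-0.003,-0.172],0.1],[[-0.407,1.0,0],[0,-0.003,-0.172],0.1],[[-0.407,1.0,0],[0,-0.003,-0.172],0.1],[[-0.407,1.0,0],[0,-0.003,-0.172],0.1]])

```text
t: 15.17
ee_pos: [493.7, -147.4, 180.8]
orientation: [3.134, 0.216, -0.01]
ft_force: [0.4, 0.4, -1.1]
width: 48.2
grasp_force: 0.0
```

Run:
```python
from h import *
from workcell import *
import cv2
im=get_image("wrist");d["w"]=im;off["w"]=(0,0)
th=.142
for z in (93,): print(np.round(proj("w",[492.4,-174.1,z])[0]), proj("w",[473,-174+120,86])[0])
p=im["pixels"]
t=get_image("top")["pixels"][215:275,310:420]
v=np.hstack([cv2.resize(p,(400,300)),cv2.resize(t,(400,300),interpolation=2)])
cv2.imwrite("pics/w2.png",v[:,:,::-1])
print(delta([492.4,-174.1,100],Rdown(-1.429)))
```

```text
[300. 213.] [160.88169897 213.96277339]
([-0.0181, 0.0922, 0.2699], [-0.0001, 0.0039, -0.0007])
```

View pics/w2.png

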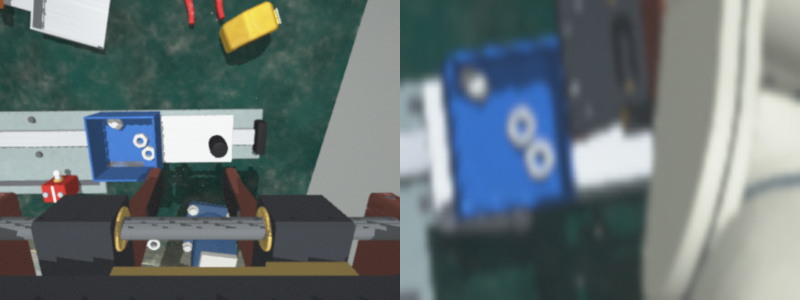

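All three nuts are in the bin, visible in both views. The knob in the wrist view is at about (304,204) full resolution against (300,213) predicted, so I'll refine it numerically.

Run:
```python
from h import *
from workcell import *
import cv2
im=get_image("wrist");d["w"]=im;off["w"]=(0,0)
def full(n,p): return np.array(p,float)
p=im["pixels"];m=(p.max(2)<60).astype(np.uint8);m[:170]=0;m[235:]=0;m[:,:280]=0;m[:,335:]=0
n,l,s,c=cv2.connectedComponentsWithStats(m);print(s[1:],c[1:])
for z in (93,90,38): print(z,proj("w",[492.4,-174.1,z])[0])
o=get_obs();print(o["ee_pos"],np.round(im["T"],3).tolist())
w=((p.min(2)>170)).astype(np.uint8);w[:,:228]=0;w[:,335:]=0;w[:150]=0;w[240:]=0
print(cv2.boundingRect(w),[int(np.median(np.where(w[:,cx])[0][[0,-1]])) for cx in (250,265)],[np.where(w[:,cx])[0][[0,-1]].tolist() for cx in (240,255,270)])
for u in (255,):
  for v in (np.where(w[:,u])[0][[0,-1]]):
    T=np.array(im["T"]);r=T[:3,:3]@[(u-im["cx"])/im["fx"],(v-im["cy"])/im["fy"],1];print(T[:3,3]+r*(37-T[2,3])/r[2])
# joint triangulation of knob top with all three cameras
```

```text
[[294 191  25  29 494]
 [301 229  18   6  51]
 [324 233   4   2   6]] [[306.23076923 205.32186235]
 [307.45098039 232.37254902]
 [325.5        233.5       ]]
93 [301.33578313 214.47687227]
90 [300.99184727 213.41432685]
38 [296.03205074 198.09167619]
[ 494.5703878  -145.56999856  181.03503162] [[0.141, -0.951, -0.275, 568.137], [-0.99, -0.135, -0.04, -135.999], [0.0, 0.278, -0.961, 342.066], [0.0, 0.0, 0.0, 1.0]]
(228, 155, 107, 73) [191, 191] [[156, 227], [156, 227], [155, 227]]
[ 529.13492589 -126.69393909   37.        ]
[ 454.65522992 -136.25207008   37.        ]
```

Run:
```python
from h import *
print(delta([497,-177,53],Rdown(-1.429)))
```

```text
([-0.0043, 0.1048, 0.4268], [0.0001, 0.0038, -0.0])
```

>>> step_arm(deltas=[[[-0.004,0.05,0],[0,0.004,0],0.1],[[-0.004,0.105,0],[0,0.004,0],0.1],[[-0.004,0.105,0.05],[0,0.004,0],0.1],[[-0.004,0.105,0.15],[0,0.004,0],0.1],[[-0.004,0.105,0.23],[0,0.004,0],0.1],[[-0.004,0.105,0.29],[0,0.004,0],0.1],[[-0.004,0.105,0.34],[0,0.004,0],0.1],[[-0.004,0.105,0.38],[0,0.004,0],0.1],[[-0.004,0.105,0.41],[0,0.004,0],0.1],[[-0.004,0.105,0.426],[0,0.004,0],0.1],[[-0.004,0.105,0.426],[0,0.004,0],0.1],[[-0.004,0.105,0.426],[0,0.004,0],0.1]])

```text
t: 16.32
ee_pos: [497.5, -177.9, 54.0]
orientation: [3.133, 0.222, 0.002]
ft_force: [0.7, -0.1, 0.1]
width: 48.0
grasp_force: 0.0
```

>>> step_arm(deltas=[[[0,0,0],[0,0,0],-0.1],[[0,0,0],[0,0,0],-0.3],[[0,0,0],[0,0,0],-0.4],[[0,0,0],[0,0,0],-0.5],[[0,0,0],[0,0,0],-0.6],[[0,0,0],[0,0,0],-0.8],[[0,0,0],[0,0,0],-1],[[0,0,0],[0,0,0],-1],[[0,0,0],[0,0,0],-1]])

```text
t: 17.07
ee_pos: [497.5, -178.4, 54.3]
orientation: [3.133, 0.221, 0.003]
ft_force: [-0.9, -1.2, 5.5]
width: 23.4
grasp_force: 30.0
```

Run:
```python
from h import *
from workcell import *
o=get_obs();p=o["ee_pos"];print(o["width"],o["grasp_force"],p,o["ft_force"],o["moment"])
yb=np.array([-np.sin(.142),np.cos(.142),0])
for s in (50,100,119,130): print(s,delta(p+s*yb,Ro.from_rotvec(o["orientation"])))
```

```text
23.387769887871997 30.00089453351393 [ 497.48461099 -178.37161034   54.28588736] [-0.89151499 -1.18243061  5.47468651] [-0.17694527  0.1599087  -0.04520437]
50 ([-0.0002, -0.1667, -0.0002], [0.0, 0.0, 0.0])
100 ([-0.0004, -0.3333, -0.0004], [0.0, 0.0, 0.0])
119 ([-0.0004, -0.3967, -0.0005], [0.0, 0.0, 0.0])
130 ([-0.0005, -0.4333, -0.0006], [0.0, 0.0, 0.0])
```

>>> step_arm(deltas=[[[0,-0.01,0],[0,0,0],-1],[[0,-0.03,0],[0,0,0],-1],[[0,-0.05,0],[0,0,0],-1],[[0,-0.07,0],[0,0,0],-1],[[0,-0.09,0],[0,0,0],-1],[[0,-0.11,0],[0,0,0],-1],[[0,-0.13,0],[0,0,0],-1],[[0,-0.15,0],[0,0,0],-1],[[0,-0.17,0],[0,0,0],-1],[[0,-0.185,0],[0,0,0],-1],[[0,-0.2,0],[0,0,0],-1],[[0,-0.2,0],[0,0,0],-1]])

```text
t: 18.07
ee_pos: [488.5, -118.1, 54.3]
orientation: [3.133, 0.222, 0.002]
ft_force: [-2.0, 1.4, 8.3]
width: 23.3
grasp_force: 30.0
```

Run:
```python
from workcell import *
o=get_obs();print(o["ee_pos"],o["ft_force"],o["moment"],o["width"])
```

```text
[ 488.51342877 -118.11814347   54.25158553] [-1.97904647  1.36369128  8.25620561] [ 0.20005624  0.38093491 -0.02220893] 23.25060809438758
```

>>> step_arm(deltas=[[[0,-0.01,0],[0,0,0],-1],[[0,-0.025,0],[0,0,0],-1],[[0,-0.04,0],[0,0,0],-1],[[0,-0.055,0],[0,0,0],-1],[[0,-0.07,0],[0,0,0],-1],[[0,-0.085,0],[0,0,0],-1],[[0,-0.1,0],[0,0,0],-1],[[0,-0.113,0],[0,0,0],-1],[[0,-0.123,0],[0,0,0],-1],[[0,-0.13,0],[0,0,0],-1],[[0,-0.135,0],[0,0,0],-1],[[0,-0.14,0],[0,0,0],-1]])

```text
t: 19.07
ee_pos: [482.6, -77.8, 54.3]
orientation: [3.132, 0.222, 0.001]
ft_force: [-3.7, -7.9, 9.1]
width: 23.7
grasp_force: 30.0
```

>>> step_arm(deltas=[[[0,-0.004,0],[0,0,0],-1],[[0,-0.008,0],[0,0,0],-1]])

```text
t: 19.23
ee_pos: [482.3, -75.6, 54.3]
orientation: [3.132, 0.222, 0.001]
ft_force: [-3.3, -8.6, 9.0]
width: 23.4
grasp_force: 30.0
```

>>> step_arm(deltas=[[[0,-0.004,0],[0,0,0],-1],[[0,-0.008,0],[0,0,0],-1]])

```text
t: 19.4
ee_pos: [481.9, -73.3, 54.2]
orientation: [3.132, 0.222, 0.001]
ft_force: [-4.9, -9.1, 9.5]
width: 23.4
grasp_force: 30.0
```

>>> step_arm(deltas=[[[0,-0.004,0],[0,0,0],-1],[[0,-0.008,0],[0,0,0],-1]])

```text
t: 19.57
ee_pos: [481.6, -71.0, 54.3]
orientation: [3.132, 0.222, 0.002]
ft_force: [-4.2, -9.2, 8.8]
width: 23.5
grasp_force: 30.0
```

>>> step_arm(deltas=[[[-0.002,0,-0.002],[0,0,0],-1],[[-0.002,0,-0.004],[0,0,0],-1],[[-0.002,0,-0.004],[0,0,0],-1]])

```text
t: 19.82
ee_pos: [481.3, -70.3, 54.5]
orientation: [3.133, 0.221, 0.002]
ft_force: [3.1, -4.1, -7.8]
width: 23.6
grasp_force: 30.0
```

>>> step_arm(deltas=[[[0,-0.004,0],[0,0,0],-1],[[0,-0.007,0],[0,0,0],-1]])

```text
t: 19.98
ee_pos: [481.1, -68.6, 54.5]
orientation: [3.132, 0.222, 0.002]
ft_force: [2.6, -8.3, -8.3]
width: 23.4
grasp_force: 30.0
```

>>> step_arm(deltas=[[[0,-0.003,0],[0,0,0],-1],[[0,-0.006,0],[0,0,0],-1]])

```text
t: 20.15
ee_pos: [480.9, -66.9, 54.5]
orientation: [3.132, 0.222, 0.002]
ft_force: [2.1, -8.1, -9.0]
width: 23.2
grasp_force: 30.0
```

>>> step_arm(deltas=[[[0,-0.003,0.002],[0,0,0],-1],[[0,-0.005,0.002],[0,0,0],-1]])

```text
t: 20.32
ee_pos: [480.7, -65.5, 54.4]
orientation: [3.132, 0.222, 0.002]
ft_force: [0.2, -8.4, -1.6]
width: 23.2
grasp_force: 30.0
```

>>> step_arm(deltas=[[[0,-0.003,0],[0,0,0],-1],[[0,-0.005,0],[0,0,0],-1]])

```text
t: 20.48
ee_pos: [480.5, -64.0, 54.4]
orientation: [3.132, 0.222, 0.002]
ft_force: [0.9, -8.5, -1.3]
width: 23.4
grasp_force: 30.0
```

>>> step_arm(deltas=[[[0,-0.003,0],[0,0,0],-1],[[0,-0.005,0],[0,0,0],-1]])

```text
t: 20.65
ee_pos: [480.2, -62.3, 54.4]
orientation: [3.132, 0.222, 0.002]
ft_force: [0.0, -5.7, -1.1]
width: 22.9
grasp_force: 30.0
```

>>> step_arm(deltas=[[[0,-0.003,0],[0,0,0],-1],[[0,-0.005,0],[0,0,0],-1]])

```text
t: 20.82
ee_pos: [480.0, -60.5, 54.4]
orientation: [3.133, 0.221, 0.002]
ft_force: [0.7, -3.6, -1.0]
width: 23.4
grasp_force: 30.0
```

>>> step_arm(deltas=[[[0,-0.002,0],[0,0,0],-1],[[0,-0.004,0],[0,0,0],-1]])

```text
t: 20.98
ee_pos: [479.7, -59.0, 54.4]
orientation: [3.133, 0.221, 0.002]
ft_force: [1.0, -1.6, 0.4]
width: 23.6
grasp_force: 30.0
```

>>> step_arm(deltas=[[[0,-0.002,0],[0,0,0],-1],[[0,-0.003,0],[0,0,0],-1]])

```text
t: 21.15
ee_pos: [479.6, -58.3, 54.4]
orientation: [3.133, 0.222, 0.002]
ft_force: [0.7, -5.6, 0.2]
width: 23.3
grasp_force: 30.0
```

>>> step_arm(deltas=[[[0,0,0],[0,0,0],-1],[[0,0,0],[0,0,0],-1],[[0,0,0],[0,0,0],-1]])

```text
t: 21.4
ee_pos: [479.6, -58.3, 54.4]
orientation: [3.133, 0.221, 0.002]
ft_force: [0.8, -5.5, -0.6]
width: 23.3
grasp_force: 30.0
```

>>> step_arm(deltas=[[[0,-0.002,0],[0,0,0],-1],[[0,-0.002,0],[0,0,0],-1]])

```text
t: 21.57
ee_pos: [479.6, -58.1, 54.4]
orientation: [3.132, 0.222, 0.002]
ft_force: [1.5, -8.3, -0.3]
width: 23.4
grasp_force: 30.0
```

>>> step_arm(deltas=[[[0,0.002,0],[0,0,0],-1],[[0,0.003,0],[0,0,0],-1],[[0,0.003,0],[0,0,0],-1],[[0,0.003,0],[0,0,0],-1]])

```text
t: 21.9
ee_pos: [479.6, -58.3, 54.4]
orientation: [3.133, 0.221, 0.002]
ft_force: [1.0, -2.3, 0.5]
width: 23.1
grasp_force: 30.0
```

Run:
```python
from h import *
from workcell import *
import cv2
o=get_obs();print(o["ee_pos"],o["ft_force"],o["width"])
im=get_image("top");p=cv2.cvtColor(im["pixels"],cv2.COLOR_RGB2HSV)
m=cv2.inRange(p,(105,150,60),(125,255,255));m[:200]=0;m[285:]=0
n,l,s,c=cv2.connectedComponentsWithStats(m);print([(a.tolist(),b.round(1)) for a,b in zip(s[1:],c[1:]) if a[4]>60])
d["top"]=im;y=np.array([-.1415,.99,0]);k=o["ee_pos"]*[1,1,0]
for yy in (-41,41):
  for xx in (-41,41): print(proj("top",k+[0,0,86]+(120+yy)*y+xx*np.array([.99,.1415,0]))[0].round(1))
```

```text
[479.60557783 -58.34422484  54.36126088] [ 0.99366544 -2.29268182  0.53704055] 23.108738039265386
[([276, 228, 34, 36, 703], array([292.2, 246.1]))]
[311.7 258.1]
[307.7 226.9]
[280.2 261.7]
[276.6 230.4]
```

The bin's outline in the image (columns 276–310) matches the pose predicted from the gripper. The residual push is small, and the notch agrees with the ball by both force and vision. I'll hand it in.

```bash
python3 -c "
from workcell import *
print(close_job())"
```

```text
the job is handed in; nothing more can be done
None
```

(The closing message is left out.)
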